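# Reject a failed part case through the sprung flap

### The job

The part case with the red lid has failed inspection. Unlock the reject box by pinching both yellow tabs of its knob and turning it clockwise to its stop at the green mark, then push the red-lidded case lengthwise from the steel sill through the orange spring flap so that it drops inside and the flap shuts behind it. Leave the box unlocked, and do not disturb the other cases, the glass dish or the bottle.

Things in the scene. Friction and masses are not known exactly. Their poses are not given: they have to be found in the camera images.
- rejbox: White reject box fixed to the bench, 160 mm tall. Origin on the table under the middle of the flap; +x runs into the box (away from the robot), +y left, z up. Bin half: y -55 to 61 mm; lock housing with the knob on top: y -180 to -55 mm; both x 0 to 200 mm. A gripper body kept above 165 mm passes over the box, but not over the knob (top at 196 mm, at x = 90, y = -130).
- mouth (a point): Middle of the opening's lower edge, on the sill top just in front of the flap: x = 0, y = 0, z = 100 mm in the box's frame. The opening is 68 mm wide (y -34 to 34) and 52 mm high, under an 8 mm lintel; x 0 to 12 mm.
- sill (a point): Middle of the top of the steel sill block outside the flap: x = -55, y = 0, z = 100 mm in the box's frame. The flat top spans x -110 to +8 mm (polished, ends just behind the flap), y -50 to 50 mm; it has no side lips.
- bin_in (a point): Middle of the bin's floor, 6 mm above the table. Inside, the bin measures x 8 to 194 mm, y -55 to 51 mm in the box's frame, under a clear lid and with a clear back; its floor lies 94 mm below the sill, reached by a steep steel ramp, so a case pushed in until its tail is level with the box's front tips and slides down.
- knob_grip (a point): On the upright axis of the black tab-lock knob, 22 mm above the box top: the height to pinch. The core is 34 mm across, 36 mm tall. The two yellow tabs stand on its +y and -y sides (box frame) while locked, 58 mm over their outer faces, each 18 mm wide, 8 to 36 mm above the box top. This point turns with the knob.
- tab_l_face (a point): Middle of the outer face of the left (+y while locked) yellow tab, 29 mm from the knob's axis; the other tab is opposite. Each tab is sprung (2 N at rest, 5 N fully in) and presses in 10 mm, to 38 mm over both; from 5 mm each the knob is free. Steel stops 5 mm high lie by the tabs' feet: keep fingertips 7 mm or more above the box top.
- knob (a joint): Knob angle, rad: 0 locked (white pointer towards the red mark, -x of the box), growing clockwise seen from above to the stop at 1.2 rad (pointer at the green mark). It turns lightly (0.03 N m) but only while both tabs are pressed in; once past 0.75 rad the tabs may be let go and the knob stays. It draws the flap's bolt, free from about 1.0 rad.
- flap (a joint): Orange flap in the opening, 62 mm wide, 47 mm tall, hinged along its top edge (150 mm above the table): 0 shut, growing to 1.5 rad as its lower edge swings into the box. Its spring pushes back with about 0.3 N at the lower edge when just opening, about 0.9 N wide open, and snaps it shut.
- case_red: White part case with a RED lid, a solid closed box 90 x 40 x 26 mm (x, y, z), about 220 g. Origin at the centre of its underside, x along its length. At the start flat on the bench, in any one of three places shared with the other two cases.
- case_red_mid (a point): Centre of the red-lidded case, 13 mm above its underside.
- case_blue: The same case with a BLUE lid: leave it alone. Origin at the centre of its underside.
- case_green: The same case with a GREEN lid: leave it alone. Origin at the centre of its underside.
- dish: Open glass dish, 90 mm across, 18 mm high: leave alone. Origin at the centre of its underside.
- bottle: White bottle with a blue cap, 48 mm across, 110 mm high: leave alone. Origin at the centre of its underside.
Not all that is in view belongs to the job. What is shaped like the case_red but black or purple is not meant.

How it is judged:
On the way, in this order (a step that is already met when the one before it is completed fails the run):
1. the knob is turned to its unlocked stop (value of joint knob above 1.05 rad), for 0.1 s.
2. the red-lidded case is pushing the flap open in the opening (value of joint flap above 0.5 rad and x of case_red_mid in the frame of rejbox above -0.05 m and y of case_red_mid in the frame of rejbox between -0.04 and 0.04 m and contact force between case_red and flap above 0.05 N), for 0.05 s.
At the end, for the whole second after the job is handed in: The red-lidded case lies at rest inside the bin of the reject box, its centre below the sill (under 85 mm above the table); the flap is shut (under 0.08 rad); the knob is still unlocked (over 1.05 rad) (x of case_red_mid in the frame of rejbox between 0.02 and 0.19 m and y of case_red_mid in the frame of rejbox between -0.054 and 0.05 m and z of case_red_mid in the frame of rejbox below 0.085 m and value of joint flap below 0.08 rad and value of joint knob above 1.05 rad and linear speed of case_red below 0.03 m/s); the robot touches nothing.
It fails at once if the blue-lidded case is moved more than 30 mm (distance of case_blue from where it was at the start of the episode above 0.03 m).
It fails at once if the green-lidded case is moved more than 30 mm (distance of case_green from where it was at the start of the episode above 0.03 m).
It fails at once if the dish is moved more than 30 mm (distance of dish from where it was at the start of the episode above 0.03 m).
It fails at once if the bottle is moved more than 30 mm (distance of bottle from where it was at the start of the episode above 0.03 m).
It also fails if it takes over 69 s, if anything falls off the work surface, if the arm or the gripper's body presses on something with over 40 N, if the wrist force passes 120 N, or if a joint passes its speed limit or range.

### The arm

A 7-joint arm with a two-finger parallel gripper is mounted at the origin on the work surface. World frame = base frame: x ahead of the robot, y to its left, z up, the work surface at z = 0. Lengths are in m, angles in rad, forces in N, time in s.
With the tool pointing down it reaches from about 0.425 to 0.875 m from the base axis. Payload 8.4 kg.
Tool frame: the origin (TCP) lies midway between the tips of the shut fingers; the grasp point (between the pads) lies 19 mm behind it; z points along the fingers, y is the line along which they close (so a half turn about z gives the same grasp; the last joint's range is limited). The gripper opens to 85 mm and grips with 20 to 120 N. Pads are 22 mm wide; open, the fingers measure 114 mm over their backs; the gripper's body (76 mm by 85 mm) begins 54 mm behind the grasp point. The pads swing forward as they close: fully open they stand 13 mm farther back than shut.
Start: joints at [1.046, 0.333, 0.04, 1.465, -0.013, 1.343, -0.059], TCP at [0.268, -0.592, 0.231] pointing down, gripper open.
Joint ranges: [-2.58, 2.58], [-0.38, 2.09], [-1.3, 1.39], [0.25, 2.4], [-1.5, 4.64], [0.08, 2.09], [-2.65, 2.65]. Speed limits (rad/s): [2.22, 2.22, 2.79, 2.79, 3.14, 3.14, 3.14].

### API

Orientations are given as a rotation vector (axis times angle).
In Python, from rig import readout, snapshot, manip gives the robot as it stands.
- The arm moves only by the tool apply_moves, never from a script. Its argument "motion" is a list of rows, each a list of 7 numbers: the opening, from 0 (shut) to 1 (fully open), then the shift along the world's x, y, z scaled (see below), then the turn, a rotation vector about the world's x, y, z scaled (see below). In form: [[jaw, tx, ty, tz, rx, ry, rz], ...]. A call has 1 to 5 rows; each row shifts and turns the commanded pose from where the row before left it; what a row does not reach is not made up. The controller multiplies each number of a shift by 0.1 m and each number of a turn by 1.5 rad. A row lasts 1/10 s, in which the tool goes at most 50 mm and 8.59 degrees, less where a joint would pass 70% of its speed; a pose out of reach is approached as far as the arm can. A call with a number of a shift or a turn outside -1 to 1 is refused whole. A call with a gripper value outside its range is refused whole. The fingers move at their own pace and stop on an object; the grip force is fixed at half the most. Time passes only in rows, so rows that do not move let the fingers close. It gives the time, the measured TCP pose, the force, the opening and the grip force at its end, in the units of the state.
- readout.observe(): the state, without advancing time (a new reading comes with each control period).
- snapshot(name): name is "scene" or "side" or "wrist"; returns a dict with "color" (480x640x3 uint8, red, green, blue), "z_map" (480x640 float32, m along the optical axis (not along the pixel's ray), 0 where there is no reading), "fx", "fy", "cx", "cy" (pixels), "R" (3x3) and "t" (3): a world point X has camera coordinates R X + t; the wrist camera has in their place "T_tool_cam" (4x4, takes a point from camera to tool coordinates, whose origin is the TCP and whose axes are the flange's). Camera axes: x right, y down, z forward; pixel columns grow to the right and rows downward; lengths in m; the calibration is good to about 2 mm. A picture is of the moment at which its call begins: read the wrist's pose just before it.
- manip.close_job(): hands the job in; it is judged then, once.
The state is a dict: "clock": time; "qpos": joint angles; "qd": joint speeds; "joint_efforts": joint torques, N m; "tool_pos": TCP position; "tcp_rot": TCP orientation; "force": force on the tool from outside, world axes, zero at the start; "ft_torque": the same for the moment, N m; "width": opening from 0.0 (shut) to 1.0 (fully open); "gripper_force": force on a finger pad.
Only numpy, scipy, OpenCV 4.12 (cv2) and the standard library are available. Lean on these libraries where they do the work, as an engineer would, in place of code of your own. Each camera call takes 0.05 s, during which the arm holds its last target. There are 200 camera calls.

## Working session

There is one attempt and no reset: what is moved stays moved. The work goes in short steps, Python scripts to look and compute and a tool call to move; the robot and the scene stay as the last step left them, time stands still between calls to the robot, and variables do not carry over. Pictures are saved under pics/ and viewed, at most 10 in all, crops included, and the job is handed in when it is done.

Besides the shell and the picture viewer there is one more tool, called after ">>>" by a JSON object that holds its "name" and its "arguments". apply_moves: Moves the arm, as the interface text tells. Its arguments: {"type":"object","properties":{"motion":{"type":"array","items":{"type":"array","items":{"type":"number"}}}},"required":["motion"]}

```bash
mkdir -p pics; ls
cat > h.py <<'E'
import numpy as np, cv2
from scipy.spatial.transform import Rotation as Ro
from rig import readout, snapshot, manip
def snap(n,save=None):
    st=readout.observe(); s=snapshot(n)
    if n=='wrist':
        T=np.eye(4);T[:3,:3]=Ro.from_rotvec(st['tcp_rot']).as_matrix();T[:3,3]=st['tool_pos']
        s['M']=T@s['T_tool_cam']
    else:
        M=np.eye(4);M[:3,:3]=s['R'];M[:3,3]=s['t'];s['M']=np.linalg.inv(M)
    if save: cv2.imwrite('pics/'+save,s['color'][:,:,::-1])
    return s
def cloud(s):
    v,u=np.mgrid[:480,:640];z=s['z_map']
    p=np.stack([(u-s['cx'])/s['fx']*z,(v-s['cy'])/s['fy']*z,z],-1)
    p=p@s['M'][:3,:3].T+s['M'][:3,3]; p[z==0]=np.nan
    return p
def ray(s,u,v,h):
    d=s['M'][:3,:3]@np.array([(u-s['cx'])/s['fx'],(v-s['cy'])/s['fy'],1]);o=s['M'][:3,3]
    return o+d*(h-o[2])/d[2]
E
python3 - <<'E'
from h import *
st=readout.observe();print({k:np.round(v,3) for k,v in st.items()})
a=snap('scene')['color'];
s=snap('scene','a_scene.png');print(s['M'].round(3));s=snap('side','a_side.png');print(s['M'].round(3))
E
```

```text
pics
{'clock': np.float64(0.0), 'qpos': array([ 1.046,  0.334,  0.04 ,  1.466, -0.013,  1.343, -0.058]), 'qd': array([ 0.001, -0.   , -0.001,  0.   , -0.001, -0.   ,  0.001]), 'joint_efforts': array([ 1.0000e-03, -6.5855e+01,  1.3660e+00, -4.0557e+01,  1.7000e-02,
        1.2000e-02, -0.0000e+00]), 'tool_pos': array([ 0.268, -0.592,  0.23 ]), 'tcp_rot': array([-3.069e+00, -6.630e-01,  1.000e-03]), 'force': array([ 0.079,  0.148, -0.768]), 'ft_torque': array([-0.015, -0.022,  0.058]), 'gripper_force': np.float64(0.0), 'width': np.float64(0.998)}
[[-1.180e-01  7.020e-01 -7.020e-01  1.376e+00]
 [ 9.930e-01  8.300e-02 -8.400e-02  1.460e-01]
 [-1.000e-03 -7.070e-01 -7.070e-01  1.066e+00]
 [ 0.000e+00  0.000e+00  0.000e+00  1.000e+00]]
[[-0.805 -0.376  0.459 -0.032]
 [-0.593  0.489 -0.64   0.674]
 [ 0.016 -0.787 -0.616  0.76 ]
 [ 0.     0.     0.     1.   ]]
```

View pics/a_scene.png

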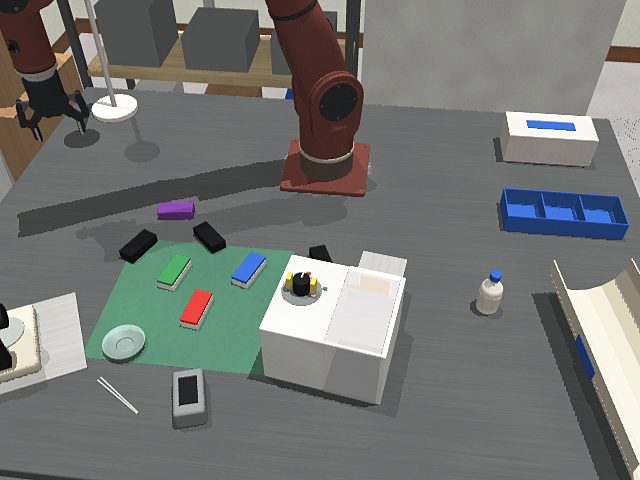

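View pics/a_side.png

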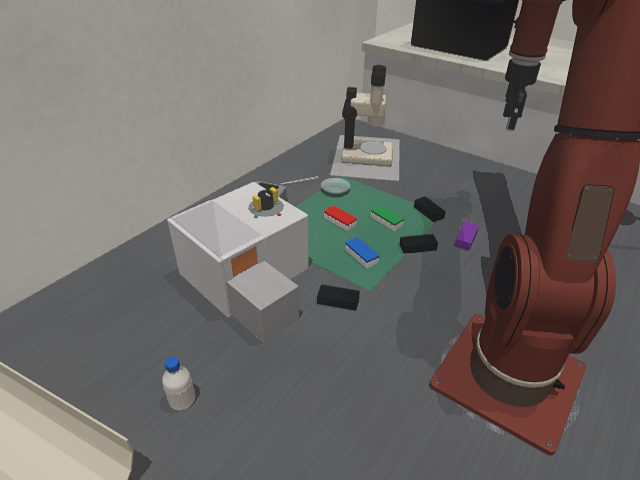

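Run:
```python
from h import *
for n in ('scene','side'):
    s=snap(n);P=cloud(s);hsv=cv2.cvtColor(s['color'],cv2.COLOR_RGB2HSV);H,S,V=[hsv[...,i].astype(int) for i in range(3)]
    print(n)
    ok=(P[...,0]>.2)&(P[...,0]<1.1)&(abs(P[...,1])<.6)
    def rep(name,m,zr):
        m=m&ok&(P[...,2]>zr[0])&(P[...,2]<zr[1])
        k,l,st,c=cv2.connectedComponentsWithStats(m.astype(np.uint8))
        for i in range(1,k):
            if st[i,4]<25: continue
            q=P[l==i]; r=cv2.minAreaRect((q[:,:2]*1000).astype(np.float32))
            print(name,c[i].round(0),st[i,4],'med',np.median(q,0).round(4),'rect',np.round(r[0],1),np.round(r[1],1),round(r[2],1))
    rep('red',((H<8)|(H>172))&(S>150)&(V>90),(.01,.06))
    rep('blue',(H>105)&(H<125)&(S>150)&(V>90),(.01,.06))
    rep('green',(H>45)&(H<75)&(S>150)&(V>90),(.01,.06))
    rep('yellow',(H>18)&(H<35)&(S>150)&(V>90),(.15,.22))
    rep('sill',(S<60),(.094,.106))
    rep('cap',(H>105)&(H<125)&(S>150),(.09,.13))
    rep('top',(S<60),(.155,.165))
    rep('orange',(H>5)&(H<18)&(S>150),(.09,.16))
    rep('black',(V<60)&(S<80),(.012,.04))
```

```text
scene
red [196. 307.] 622 med [ 0.5616 -0.2241  0.0265] rect [ 558.4 -224.9] [41.9 94.3] 81.0
blue [531. 223.] 660 med [0.2059 0.5377 0.0323] rect [206.5 537.4] [ 13.  124.6] 0.0
blue [248. 267.] 519 med [ 0.4312 -0.1331  0.0264] rect [ 427.  -133.3] [41. 96.] 71.6
yellow [289. 282.] 64 med [ 0.6053 -0.0044  0.1853] rect [600.5  -2.6] [ 9.6 19.8] 54.9
yellow [313. 287.] 68 med [0.6134 0.0434 0.1838] rect [607.5  42.3] [ 9.5 18.9] 78.9
sill [383. 263.] 811 med [0.4532 0.175  0.1009] rect [452.1 174.7] [99.9 58.2] 80.7
sill [586. 344.] 555 med [0.6254 0.5757 0.1   ] rect [596.7 571.8] [386.1   6.9] 8.6
sill [322. 362.] 451 med [0.7213 0.0732 0.1001] rect [721.1  70.6] [240.   11.8] 82.4
cap [495. 276.] 107 med [0.4703 0.4126 0.109 ] rect [464.6 412.7] [28.  20.5] 5.3
top [337. 307.] 9539 med [0.6403 0.0964 0.1608] rect [622.4  86.2] [241.1 206.5] 80.7
black [209. 235.] 496 med [ 0.3367 -0.2507  0.0261] rect [ 330.7 -252.8] [94.8 42.3] 44.9
black [138. 244.] 567 med [ 0.3851 -0.4147  0.0256] rect [ 380.9 -416.6] [45.1 93.9] 65.4
black [320. 253.] 254 med [0.3652 0.0269 0.0263] rect [368
[... 636 characters left out ...]
29.8] 41.0
sill [ 66. 405.] 408 med [0.5299 0.5629 0.1003] rect [549.7 564.9] [293.8   4.2] 8.6
cap [172. 364.] 173 med [0.4589 0.4157 0.1093] rect [462.3 414.3] [21.1 21.4] 71.8
top [349. 117.] 37 med [ 0.7336 -0.5241  0.1609] rect [ 733.4 -524.6] [38.5  9.2] 29.8
top [234. 222.] 5475 med [0.6091 0.1085 0.1607] rect [621.4  84.8] [245.  205.5] 80.6
orange [244. 261.] 379 med [0.5352 0.1612 0.1247] rect [535. 160.] [63.3  6.2] 81.3
black [430. 207.] 364 med [ 0.3732 -0.41    0.0263] rect [ 378.6 -415.6] [43.7 94.2] 68.3
black [418. 242.] 472 med [ 0.3248 -0.247   0.0259] rect [ 327.1 -252.2] [92.3 46.6] 49.3
black [338. 295.] 652 med [0.3772 0.0388 0.0262] rect [379.8  34.9] [89.5 41.2] 23.5
```

>>> {"name": "apply_moves", "arguments": {"motion": [[1,0.196,0.359,0.03,0,0,0.1],[1,0.196,0.359,0.03,0,0,0.1],[1,0.196,0.359,0.03,0,0,0.1],[1,0.196,0.359,0.03,0,0,0.1],[1,0.196,0.359,0.03,0,0,0.1]]}}

```text
clock: 0.75
tool_pos: [0.367, -0.4109, 0.2465]
tcp_rot: [2.609, 1.75, -0.0]
force: [0.4, 0.0, 0.2]
width: 1.001
gripper_force: 0.0
```

>>> {"name": "apply_moves", "arguments": {"motion": [[1,0.196,0.359,0,0,0,0.1],[1,0.196,0.359,0,0,0,0.1],[1,0.196,0.359,0,0,0,0.1],[1,0.196,0.359,0,0,0,0.1],[1,0.196,0.359,0,0,0,0.1]]}}

```text
clock: 1.25
tool_pos: [0.465, -0.2314, 0.2465]
tcp_rot: [1.786, 2.584, -0.0]
force: [1.0, -0.9, -0.6]
width: 1.004
gripper_force: 0.0
```

>>> {"name": "apply_moves", "arguments": {"motion": [[1,0.196,0.359,0,0,0,0.1],[1,0.196,0.359,0,0,0,0.1],[1,0.196,0.359,0,0,0,0.1],[1,0.196,0.359,0,0,0,0.1],[1,0.196,0.359,0,0,0,0.1]]}}

```text
clock: 1.75
tool_pos: [0.563, -0.052, 0.2465]
tcp_rot: [0.716, 3.058, -0.0]
force: [0.7, -0.9, -1.4]
width: 0.998
gripper_force: 0.0
```

>>> {"name": "apply_moves", "arguments": {"motion": [[1,0.196,0.359,0,0,0,0.1],[1,0.196,0.359,0,0,0,0.1],[1,0,0,0,0,0,0],[1,0,0,0,0,0,0]]}}

```text
clock: 2.15
tool_pos: [0.6017, 0.0195, 0.2459]
tcp_rot: [-0.258, -3.13, -0.001]
force: [-0.2, -0.2, -0.2]
width: 0.999
gripper_force: 0.0
```

Run:
```python
from h import *
st=readout.observe();R=Ro.from_rotvec(st['tcp_rot']).as_matrix();print(st['clock'],st['tool_pos'].round(4),R.round(3).tolist(),st['qpos'].round(2))
print('tool x ang',np.degrees(np.arctan2(R[1,0],R[0,0])))
s=snap('wrist','b_wrist.png');P=cloud(s);hsv=cv2.cvtColor(s['color'],cv2.COLOR_RGB2HSV);H,S,V=[hsv[...,i] for i in range(3)]
m=(H>18)&(H<35)&(S>150)&(V>90)
k,l,t,c=cv2.connectedComponentsWithStats(m.astype(np.uint8))
for i in range(1,k):
    if t[i,4]>100:
        q=P[l==i];q=q[~np.isnan(q[:,0])];print(c[i].round(),t[i,4],np.median(q,0).round(4) if len(q) else None, np.round(cv2.minAreaRect((q[q[:,2]>.193][:,:2]*1000).astype(np.float32)),1) if 0 else '', ray(s,*c[i],.196).round(4))
        q=q[q[:,2]>.192]
        if len(q)>10: print(cv2.minAreaRect((q[:,:2]*1000).astype(np.float32)))
```

```text
2.15 [0.6017 0.0195 0.2459] [[-0.987, 0.164, -0.001], [0.164, 0.987, 0.0], [0.001, 0.0, -1.0]] [ 0.42  0.29 -0.64  1.54  0.18  1.37  1.17]
tool x ang 170.58917551988986
[349. 237.] 117 [0.5958 0.0418 0.1794]  [0.591  0.0411 0.196 ]
[266. 259.] 470 [ 0.5967 -0.0073  0.195 ]  [ 0.5964 -0.0072  0.196 ]
((596.826904296875, -7.415932655334473), (9.181836128234863, 18.713638305664062), 81.17613983154297)
[351. 259.] 462 [0.6044 0.0407 0.1951]  [0.6041 0.0407 0.196 ]
((604.9691162109375, 40.6889533996582), (9.046308517456055, 18.35823631286621), 80.00155639648438)
```

>>> {"name": "apply_moves", "arguments": {"motion": [[1,-0.01,-0.02,-0.25,0,0,0],[1,0,0,-0.25,0,0,0],[1,0,0,-0.24,0,0,0],[0,0,0,0,0,0,0],[0,0,0,0,0,0,0]]}}

```text
clock: 2.7
tool_pos: [0.6005, 0.0152, 0.1729]
tcp_rot: [-0.263, -3.13, 0.001]
force: [1.1, 1.7, 2.1]
width: 0.695
gripper_force: 1.1
```

>>> {"name": "apply_moves", "arguments": {"motion": [[0,0,0,0,0,0,0],[0,0,0,0,0,0,0],[0,0,0,0,0,0,0],[0,0,0,0,0,0,0],[0,0,0,0,0,0,0]]}}

```text
clock: 3.2
tool_pos: [0.6017, 0.0158, 0.1758]
tcp_rot: [0.261, 3.127, -0.002]
force: [-6.0, -2.0, 15.4]
width: 0.4
gripper_force: 60.1
```

>>> {"name": "apply_moves", "arguments": {"motion": [[0,0,0,0.02,0,0,-0.08],[0,0,0,0,0,0,-0.08],[0,0,0,0,0,0,-0.08],[0,0,0,0,0,0,-0.08],[0,0,0,0,0,0,-0.08]]}}

```text
clock: 3.7
tool_pos: [0.6012, 0.0151, 0.1761]
tcp_rot: [1.182, 2.908, -0.001]
force: [-2.4, -3.3, 4.2]
width: 0.396
gripper_force: 63.6
```

>>> {"name": "apply_moves", "arguments": {"motion": [[0,0,0,0,0,0,-0.08],[0,0,0,0,0,0,-0.08],[0,0,0,0,0,0,-0.08],[0,0,0,0,0,0,-0.08],[0,0,0,0,0,0,-0.08]]}}

```text
clock: 4.2
tool_pos: [0.6005, 0.0147, 0.1761]
tcp_rot: [1.989, 2.429, -0.002]
force: [-6.0, -4.4, 5.9]
width: 0.39
gripper_force: 64.2
```

>>> {"name": "apply_moves", "arguments": {"motion": [[0,0,0,0,0,0,-0.02],[0,0,0,0,0,0,0],[0,0,0,0,0,0,0]]}}

```text
clock: 4.5
tool_pos: [0.6005, 0.0147, 0.1761]
tcp_rot: [2.018, 2.405, -0.003]
force: [-5.8, -4.3, 5.4]
width: 0.394
gripper_force: 64.3
```

Run:
```python
from h import *
st=readout.observe();R=Ro.from_rotvec(st['tcp_rot']).as_matrix()
print('tool x ang',np.degrees(np.arctan2(R[1,0],R[0,0])),st['ft_torque'],st['qpos'].round(2))
a=snap('wrist')['color'];b=snap('scene')['color'][240:330,250:370];b=cv2.resize(b,(640,480))
cv2.imwrite('pics/c.png',cv2.resize(np.hstack([a,b]),(800,300))[:,:,::-1])
```

```text
tool x ang 100.01071657121625 [-1.10067481  1.30868988  0.82536141] [ 0.27  0.3  -0.45  1.64  0.14  1.23 -0.03]
```

View pics/c.png

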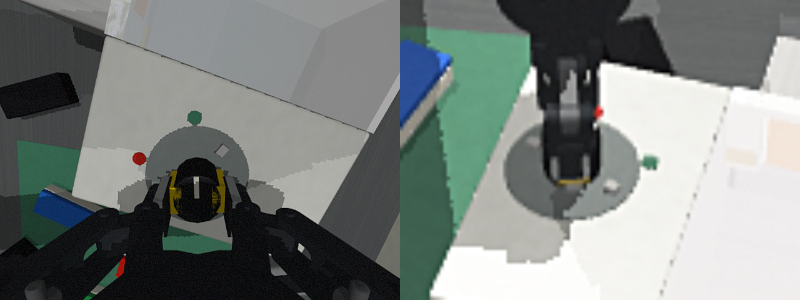

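>>> {"name": "apply_moves", "arguments": {"motion": [[1,0,0,0,0,0,0],[1,0,0,0,0,0,0],[1,0,0,0,0,0,0],[1,0,0,0,0,0,0],[1,0,0,0.2,0,0,0]]}}

```text
clock: 5.1
tool_pos: [0.5995, 0.0164, 0.1925]
tcp_rot: [-2.017, -2.405, 0.003]
force: [0.7, -0.2, 0.2]
width: 1.004
gripper_force: 0.0
```

>>> {"name": "apply_moves", "arguments": {"motion": [[1,0,0,0.3,0,0,0],[1,0,0,0.3,0,0,0],[1,-0.05,-0.25,0,0,0,0.1],[1,-0.05,-0.25,0,0,0,0.1],[1,-0.05,-0.25,0,0,0,0.1]]}}

```text
clock: 5.6
tool_pos: [0.5859, -0.059, 0.2551]
tcp_rot: [1.42, 2.801, 0.001]
force: [-0.0, 0.1, -0.9]
width: 1.0
gripper_force: 0.0
```

>>> {"name": "apply_moves", "arguments": {"motion": [[1,-0.05,-0.35,0,0,0,0.1],[1,-0.05,-0.35,0,0,0,0.1],[1,-0.05,-0.35,0,0,0,0.1],[1,-0.05,-0.35,0,0,0,0.1],[1,-0.05,-0.25,0,0,0,0.1]]}}

```text
clock: 6.1
tool_pos: [0.5603, -0.2263, 0.2547]
tcp_rot: [0.3, 3.126, -0.001]
force: [-0.1, 0.7, 0.5]
width: 1.002
gripper_force: 0.0
```

>>> {"name": "apply_moves", "arguments": {"motion": [[1,-0.05,0,-0.4,0,0,0.024],[1,0,0,-0.4,0,0,0],[1,0,0,-0.2,0,0,0],[1,0,0,0,0,0,0]]}}

```text
clock: 6.5
tool_pos: [0.5541, -0.2231, 0.1515]
tcp_rot: [-0.25, -3.127, -0.003]
force: [0.6, 0.0, -0.2]
width: 1.004
gripper_force: 0.0
```

Run:
```python
from h import *
st=readout.observe();R=Ro.from_rotvec(st['tcp_rot']).as_matrix()
print(st['clock'],st['tool_pos'],'tool x ang',np.degrees(np.arctan2(R[1,0],R[0,0])),st['force'])
s=snap('wrist','d.png');P=cloud(s);hsv=cv2.cvtColor(s['color'],cv2.COLOR_RGB2HSV);H,S,V=[hsv[...,i] for i in range(3)]
m=((H<8)|(H>172))&(S>150)&(V>80)&(P[...,2]<.035)&(P[...,2]>.01)
q=P[m];print(m.sum(),np.median(q,0),cv2.minAreaRect((q[:,:2]*1000).astype(np.float32)))
s=snap('scene');P=cloud(s);hsv=cv2.cvtColor(s['color'],cv2.COLOR_RGB2HSV);H,S,V=[hsv[...,i] for i in range(3)]
m=((H>18)&(H<35)&(S>150)&(V>90)&(P[...,2]>.19)&(P[...,2]<.21))
k,l,t,c=cv2.connectedComponentsWithStats(m.astype(np.uint8))
for i in range(1,k):print(t[i,4],np.median(P[l==i],0))
```

```text
6.5 [ 0.55408084 -0.22305035  0.15148266] tool x ang 170.84490487157743 [ 0.61015811  0.0266926  -0.16578996]
5529 [ 0.55308305 -0.22655941  0.02501279] ((556.0094604492188, -226.8414764404297), (39.734352111816406, 89.52455139160156), 81.89546966552734)
1 [0.57912061 0.0214681  0.20046231]
20 [0.58195932 0.01303048 0.19521273]
1 [0.61404592 0.02603907 0.19070602]
1 [0.62529789 0.01439294 0.19899112]
1 [0.62023699 0.03079231 0.19545169]
25 [0.62973425 0.02404979 0.19492514]
```

View pics/d.png

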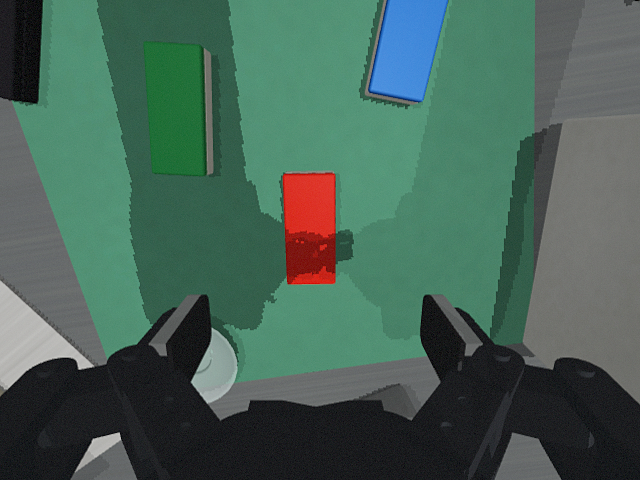

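>>> {"name": "apply_moves", "arguments": {"motion": [[1,0.02,-0.03,-0.45,0,0,0.01],[1,0,0,-0.45,0,0,0],[1,0,0,-0.38,0,0,0],[1,0,0,-0.2,0,0,0],[0,0,0,0,0,0,0]]}}

```text
clock: 7.1
tool_pos: [0.5572, -0.2263, 0.0052]
tcp_rot: [-0.227, -3.131, -0.001]
force: [0.2, -0.4, 0.2]
width: 0.855
gripper_force: 0.0
```

>>> {"name": "apply_moves", "arguments": {"motion": [[0,0,0,0,0,0,0],[0,0,0,0,0,0,0],[0,0,0,0,0,0,0],[0,0,0,0,0,0,0],[0,0,0,0,0,0,0]]}}

```text
clock: 7.6
tool_pos: [0.5597, -0.2273, 0.0092]
tcp_rot: [0.227, 3.129, -0.002]
force: [-0.7, -1.1, 6.5]
width: 0.454
gripper_force: 61.7
```

>>> {"name": "apply_moves", "arguments": {"motion": [[0,0,0,0.4,0,0,0],[0,0,0,0.45,0,0,0],[0,0,0,0.45,0,0,0],[0,-0.1,0.1,0.45,0,0,-0.013],[0,-0.2,0.2,0.25,0,0,0]]}}

```text
clock: 8.1
tool_pos: [0.5295, -0.1977, 0.2118]
tcp_rot: [0.261, 3.124, -0.004]
force: [0.3, -0.9, -1.6]
width: 0.449
gripper_force: 61.6
```

>>> {"name": "apply_moves", "arguments": {"motion": [[0,-0.25,0.3,0,0,0,0],[0,-0.25,0.3,0,0,0,0],[0,-0.2,0.35,0,0,0,0],[0,0,0.4,0,0,0,0],[0,0,0.4,0,0,0,0]]}}

```text
clock: 8.6
tool_pos: [0.4573, -0.0205, 0.2079]
tcp_rot: [0.259, 3.128, -0.003]
force: [0.9, 1.0, -1.6]
width: 0.452
gripper_force: 61.5
```

>>> {"name": "apply_moves", "arguments": {"motion": [[0,0,0.4,0,0,0,0],[0,0,0.4,0,0,0,0],[0,0.04,0.4,0,0,0,0],[0,0.1,0.4,0,0,0,0],[0,0,0.32,0,0,0,0]]}}

```text
clock: 9.1
tool_pos: [0.4723, 0.1729, 0.2079]
tcp_rot: [0.256, 3.128, 0.001]
force: [0.4, -0.1, -1.0]
width: 0.452
gripper_force: 61.4
```

>>> {"name": "apply_moves", "arguments": {"motion": [[0,0,0,0,0,0,0],[0,0,0,0,0,0,0]]}}

```text
clock: 9.3
tool_pos: [0.4715, 0.1711, 0.2072]
tcp_rot: [0.254, 3.13, -0.0]
force: [-0.5, -0.3, -1.9]
width: 0.452
gripper_force: 61.5
```

Run:
```python
from h import *
st=readout.observe();R=Ro.from_rotvec(st['tcp_rot']).as_matrix()
print(st['clock'],st['tool_pos'],'tool x ang',np.degrees(np.arctan2(R[1,0],R[0,0])),st['force'],st['width'])
W=snap('wrist');sd=snap('side');P=cloud(sd)
hsv=cv2.cvtColor(sd['color'],cv2.COLOR_RGB2HSV);H,S,V=[hsv[...,i] for i in range(3)]
m=((H<8)|(H>172))&(S>150)&(V>80)&(P[...,2]>.1)&(P[...,2]<.26)&(P[...,0]<.56)
q=P[m];print(m.sum(),np.median(q,0),np.percentile(q[:,2],[10,50,90]),cv2.minAreaRect((q[:,:2]*1000).astype(np.float32)))
a=cv2.resize(sd['color'][120:340,140:360],(480,480))
cv2.imwrite('pics/e.png',cv2.resize(np.hstack([W['color'],a]),(800,343))[:,:,::-1])
```

```text
9.3 [0.4715455  0.17109931 0.20721074] tool x ang 170.70679704196365 [-0.45244607 -0.28660248 -1.89922364] 0.4522099376695076
497 [0.44925778 0.174153   0.22413355] [0.22127337 0.22413355 0.22546117] ((464.4356689453125, 173.7383270263672), (40.22407150268555, 85.59371185302734), 80.88147735595703)
```

View pics/e.png

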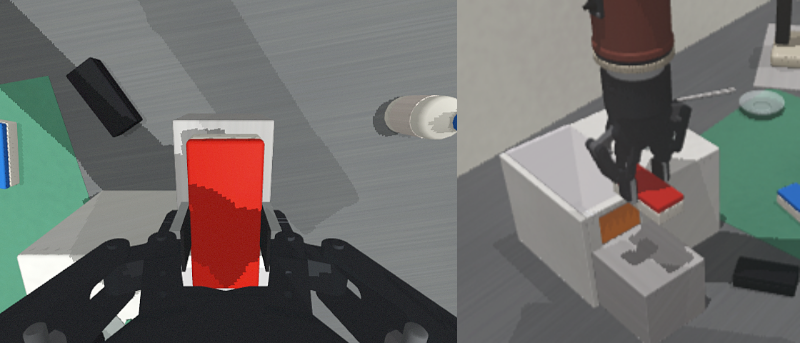

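>>> {"name": "apply_moves", "arguments": {"motion": [[0,0.09,-0.02,-0.3,0,0,0],[0,0,0,-0.35,0,0,0],[0,0,0,-0.2,0,0,0],[0,0,0,-0.1,0,0,0],[0,0,0,0,0,0,0]]}}

```text
clock: 9.9
tool_pos: [0.4808, 0.1673, 0.1111]
tcp_rot: [-0.26, -3.13, 0.001]
force: [0.0, 0.5, -1.6]
width: 0.452
gripper_force: 61.5
```

>>> {"name": "apply_moves", "arguments": {"motion": [[0,0,0.01,-0.02,0,0,0],[0,0,0,0,0,0,0],[0.6,0,0,0,0,0,0],[0.8,0,0,0,0,0,0],[1,0,0,0,0,0,0]]}}

```text
clock: 10.4
tool_pos: [0.4809, 0.1695, 0.1098]
tcp_rot: [0.258, 3.13, 0.0]
force: [-0.1, 0.0, 0.1]
width: 0.911
gripper_force: 0.0
```

>>> {"name": "apply_moves", "arguments": {"motion": [[1,0,0,0,0,0,0],[1,0,0,0.2,0,0,0],[1,0,0,0.4,0,0,0],[1,-0.2,0.03,0.3,0,0,0],[0,-0.3,0.05,0,0,0,0]]}}

```text
clock: 10.9
tool_pos: [0.4328, 0.1786, 0.2031]
tcp_rot: [0.259, 3.126, 0.005]
force: [0.8, 0.1, 0.0]
width: 0.857
gripper_force: 0.0
```

Run:
```python
from h import *
st=readout.observe();print(st['clock'],st['tool_pos'])
o=np.array([.533,.1604]);c,s_=.987,-.162
B=np.array([[c,s_],[-s_,c]])
sc=[]
for n in ('scene','side','wrist'):
    s=snap(n);P=cloud(s);hsv=cv2.cvtColor(s['color'],cv2.COLOR_RGB2HSV);H,S,V=[hsv[...,i] for i in range(3)];sc.append(s['color'])
    m=((H<8)|(H>172))&(S>150)&(V>70)&(P[...,2]>.115)&(P[...,2]<.135)&(P[...,0]<.56)
    q=P[m]
    if len(q)<30: print(n,len(q));continue
    b=(q[:,:2]-o)@B.T
    print(n,len(q),np.median(q[:,2]).round(4),cv2.minAreaRect((b*1000).astype(np.float32)))
cv2.imwrite('pics/f.png',cv2.resize(np.hstack([sc[2],cv2.resize(sc[1][120:340,140:360],(480,480))]),(800,343))[:,:,::-1])
```

```text
10.9 [0.43283776 0.17855229 0.20306676]
scene 424 0.127 ((-275.51409912109375, -64.28517150878906), (524.256591796875, 54.25131607055664), 17.807353973388672)
side 626 0.1264 ((-57.23525619506836, 3.8225574493408203), (90.89476776123047, 38.77237319946289), 0.5543215870857239)
wrist 6912 0.125 ((-56.44346237182617, 1.1148414611816406), (90.42115020751953, 39.523868560791016), 0.27332428097724915)
```

View pics/f.png

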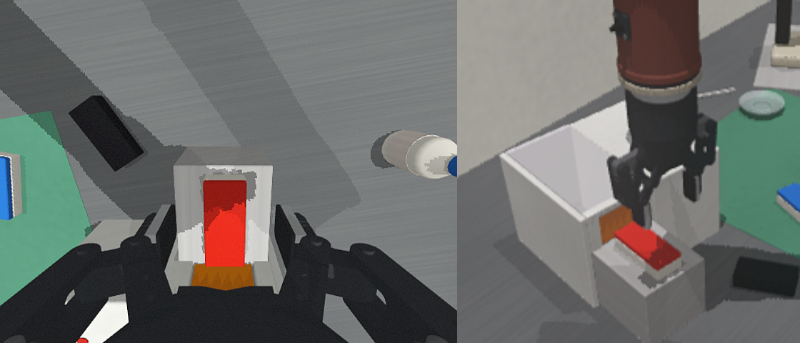

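>>> {"name": "apply_moves", "arguments": {"motion": [[0,-0.22,0.04,0,0,0,0],[0,0,0,0,0,0,0],[0,0,0,0,0,0,0],[0,0,0,0,0,0,0],[0,0,0,0,0,0,0]]}}

```text
clock: 11.55
tool_pos: [0.4092, 0.1812, 0.1991]
tcp_rot: [-0.259, -3.13, -0.001]
force: [-0.5, 0.6, -0.4]
width: -0.002
gripper_force: 0.0
```

>>> {"name": "apply_moves", "arguments": {"motion": [[0,0,0,0,0,0,0],[0,0,0,-0.3,0,0,0],[0,0,0,-0.4,0,0,0],[0,0,0,-0.2,0,0,0],[0,0,0,0,0,0,0]]}}

```text
clock: 12.05
tool_pos: [0.4069, 0.1807, 0.1069]
tcp_rot: [-0.257, -3.126, 0.001]
force: [-0.8, 0.2, -0.1]
width: 0.001
gripper_force: 0.0
```

>>> {"name": "apply_moves", "arguments": {"motion": [[0,0.05,0.015,0.03,0,0,0],[0,0.15,-0.024,0,0,0,0],[0,0.15,-0.024,0,0,0,0],[0,0.15,-0.024,0,0,0,0],[0,0.15,-0.024,0,0,0,0]]}}

```text
clock: 12.55
tool_pos: [0.4755, 0.1736, 0.1143]
tcp_rot: [0.258, 3.129, 0.001]
force: [-2.3, 0.2, 1.7]
width: -0.003
gripper_force: 1.3
```

```bash
cat > g.py <<'E'
from h import *
import sys
o=np.array([.533,.1604]);c,s_=.987,-.162
B=np.array([[c,s_],[-s_,c]])
st=readout.observe();print(st['clock'],st['tool_pos'],(B@(st['tool_pos'][:2]-o)).round(4),st['force'])
sc=[]
for n in ('side','wrist','scene'):
    s=snap(n);P=cloud(s);hsv=cv2.cvtColor(s['color'],cv2.COLOR_RGB2HSV);H,S,V=[hsv[...,i] for i in range(3)];sc.append(s['color'])
    b=(P[...,:2]-o)@B.T
    m=((H<8)|(H>172))&(S>130)&(V>60)&(P[...,2]<.15)&(b[...,0]>-.12)&(b[...,0]<.2)&(abs(b[...,1])<.06)
    if m.sum()>30: print(n,m.sum(),np.percentile(P[m][:,2],[5,50,95]).round(4),cv2.minAreaRect((b[m]*1000).astype(np.float32)))
a=cv2.resize(sc[0][120:340,140:360],(480,480));d=cv2.resize(sc[2][240:400,250:410],(480,480))
cv2.imwrite('pics/'+sys.argv[1],cv2.resize(np.hstack([sc[1],a,d]),(800,240))[:,:,::-1])
E
python3 g.py g.png
```

```text
12.55 [0.47545896 0.17355228 0.11432908] [-0.0589  0.0037] [-2.34753155  0.22943883  1.72654564]
side 124 [0.1201 0.1256 0.1284] ((-12.590780258178711, 5.207527160644531), (35.183128356933594, 73.33880615234375), 86.10273742675781)
wrist 355 [0.1229 0.1261 0.127 ] ((-29.20370864868164, -3.316783905029297), (41.30653762817383, 11.725793838500977), 31.927833557128906)
scene 93 [0.1301 0.1325 0.1363] ((-33.43533706665039, 2.3292980194091797), (38.132415771484375, 18.40155792236328), 88.20181274414062)
```

View pics/g.png

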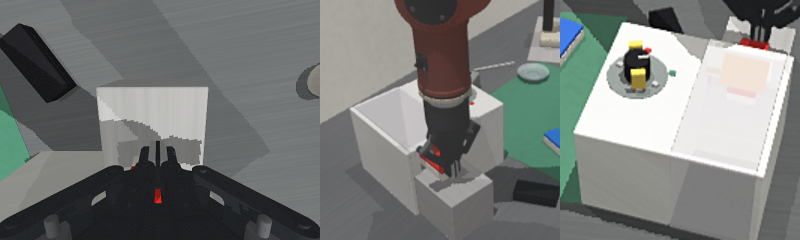

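>>> {"name": "apply_moves", "arguments": {"motion": [[0,0.13,-0.025,0,0,0,0],[0,0.13,-0.022,0,0,0,0],[0,0.12,-0.02,0,0,0,0]]}}

```text
clock: 13.0
tool_pos: [0.5131, 0.1661, 0.1127]
tcp_rot: [0.258, 3.13, -0.0]
force: [-0.7, 0.7, 0.2]
width: -0.0
gripper_force: 0.0
```

>>> {"name": "apply_moves", "arguments": {"motion": [[0,0.07,-0.012,0,0,0,0],[0,0,0,0,0,0,0],[0,0,0,0,0,0,0]]}}

```text
clock: 13.3
tool_pos: [0.5188, 0.1655, 0.1121]
tcp_rot: [-0.258, -3.131, -0.001]
force: [1.2, -0.6, 0.1]
width: -0.003
gripper_force: 0.0
```

```bash
python3 g.py h.png
```

```text
13.3 [0.51881367 0.16554657 0.11213529] [-0.0148  0.0028] [ 1.20141961 -0.63388243  0.14106212]
```

View pics/h.png

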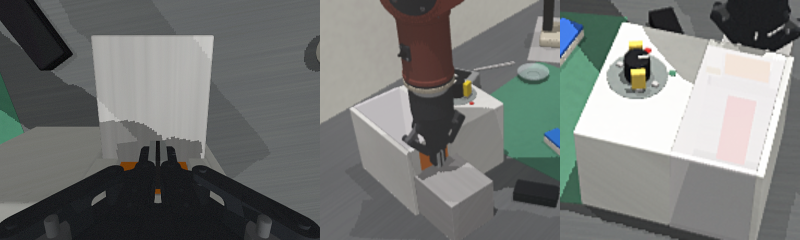

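>>> {"name": "apply_moves", "arguments": {"motion": [[0,-0.3,0.05,0,0,0,0],[0,-0.4,0.06,0.2,0,0,0],[0,0,0,0.45,0,0,0],[0,0,0,0.45,0,0,0],[0,0,0,0.2,0,0,0]]}}

```text
clock: 13.95
tool_pos: [0.4494, 0.1772, 0.2463]
tcp_rot: [0.256, 3.126, 0.001]
force: [0.6, 1.7, -0.6]
width: 0.004
gripper_force: 0.0
```

>>> {"name": "apply_moves", "arguments": {"motion": [[0,0,0,0,0,0,0],[0,0,0,0,0,0,0],[0,0,0,0,0,0,0]]}}

```text
clock: 14.25
tool_pos: [0.4481, 0.176, 0.2412]
tcp_rot: [-0.258, -3.13, 0.001]
force: [0.3, -0.3, -0.2]
width: 0.001
gripper_force: 0.0
```

```bash
python3 g.py i.png
python3 - <<'E'
from h import *
o=np.array([.533,.1604]);B=np.array([[.987,-.162],[.162,.987]])
s=snap('side');P=cloud(s);hsv=cv2.cvtColor(s['color'],cv2.COLOR_RGB2HSV);H,S,V=[hsv[...,i] for i in range(3)]
m=(H>5)&(H<18)&(S>150)&(P[...,2]>.09)&(P[...,2]<.17)&(P[...,0]>.4)
b=(P[m][:,:2]-o)@B.T;print('flap',m.sum(),np.percentile(b[:,0],[5,50,95]),np.percentile(P[m][:,2],[5,95]))
s=snap('scene');hsv=cv2.cvtColor(s['color'],cv2.COLOR_RGB2HSV);H,S,V=[hsv[...,i].astype(int) for i in range(3)]
m=((H<8)|(H>172))&(S>18)&(V>150);m[:270]=0;m[:,:335]=0;m[370:]=0;m[:,405:]=0
k,l,t,c=cv2.connectedComponentsWithStats(m.astype(np.uint8))
for i in range(1,k):
    if t[i,4]>40:
        for h in (.032,.08): print(c[i],t[i],h,B@(ray(s,*c[i],h)[:2]-o))
E
```

```text
14.25 [0.44808045 0.17603885 0.24118664] [-0.0863  0.0017] [ 0.2591898  -0.26885311 -0.16044923]
flap 396 [0.0001667  0.0021535  0.00393647] [0.10623873 0.14428172]
[367.11327649 326.18514007] [354 304  27  46 821] 0.032 [ 0.04286667 -0.00067698]
[367.11327649 326.18514007] [354 304  27  46 821] 0.08 [0.0796476 0.005033 ]
```

View pics/i.png

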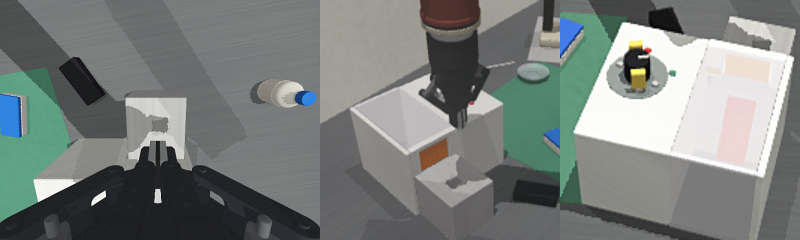

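Run:
```python
from h import *
o=np.array([.533,.1604]);B=np.array([[.987,-.162],[.162,.987]])
s=snap('scene');P=cloud(s)
for u,v in ((374,304.5),(367,326),(361,349.5)):
    print(v,P[int(v),u],[(h,(B@(ray(s,u,v,h)[:2]-o)).round(3)) for h in (.03,.05,.07,.09,.11)])
c=s['color'][285:375,330:420];cv2.imwrite('pics/j.png',cv2.resize(c,(600,600),interpolation=2)[:,:,::-1])
```

```text
304.5 [0.61867959 0.16175879 0.15883741] [(0.03, array([-0.021,  0.   ])), (0.05, array([-0.004,  0.003])), (0.07, array([0.012, 0.005])), (0.09, array([0.029, 0.007])), (0.11, array([0.045, 0.01 ]))]
326 [0.6743601  0.15169167 0.16045119] [(0.03, array([ 0.041, -0.001])), (0.05, array([0.056, 0.001])), (0.07, array([0.072, 0.004])), (0.09, array([0.087, 0.006])), (0.11, array([0.102, 0.008]))]
349.5 [0.72898739 0.14421443 0.16280377] [(0.03, array([0.103, 0.   ])), (0.05, array([0.117, 0.003])), (0.07, array([0.132, 0.005])), (0.09, array([0.146, 0.007])), (0.11, array([0.16, 0.01]))]
```

View pics/j.png

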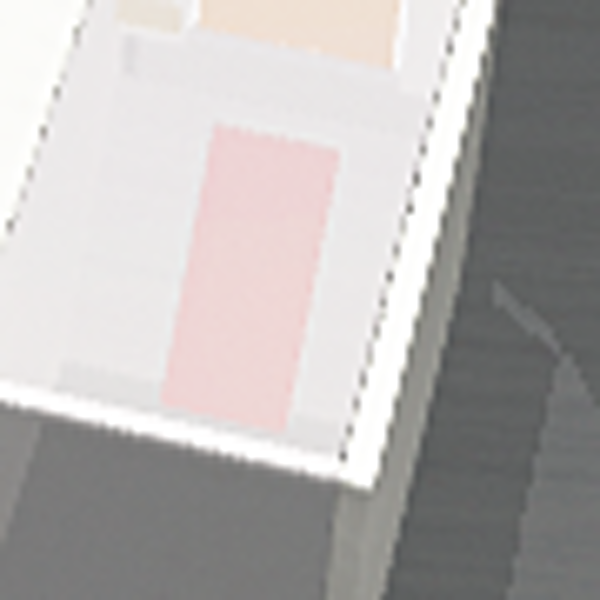

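```bash
python3 -c "
from rig import manip; print(manip.close_job())"
```

```text
the job is handed in; nothing more can be done
None
```

I unlocked the knob to the green mark and pushed the red-lidded case through the flap into the bin; the flap is shut, nothing else was touched, and I handed the job in, though it returned no verdict and the case looks tilted on the ramp, its centre about 50–60 mm up (limit 85 mm).

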